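# Click the cup warmer's dial to the cup's plate and start it

### The job

Warm the espresso cup where it stands: with a fingertip laid gently on the cup warmer's big knurled dial, turn the dial until its pointer clicks in at the long mark on the side of the plate that carries the espresso cup (left or right), and only then press the start button behind the dial fully down and let it go. Do all of it by touch: do not pinch, lift or shift anything, and leave the cup, the honey jar and everything else where they stand.

Things in the scene. Friction and masses are not known exactly. Their poses are not given: they have to be found in the camera images.
- warmer: Two-plate cup warmer, grey plastic, fixed, 344 mm wide (y), 166 mm deep (x). Origin: on the worktop under the dial's axis; x to its back (to the start button), y to its left, z up. A round steel plate (90 mm across, top 24 mm above the worktop) lies 122 mm left (+y) of the dial's axis, another 122 mm right (-y). A round turret 130 mm across, 35 mm high, carries the dial.
- dial_axis (a point): Centre of the dial's flat top, on its vertical axis, 50.5 mm above the worktop. The dial: black disc 104 mm across, 10 mm thick, ribbed on rim and outer top band, with a white pointer line. Too wide to pinch: a fingertip pressed on its top about 35 mm from the axis and moved in an arc about the axis drags it round by friction.
- dial (a joint): Angle of the dial (rad). 0: pointer toward the warmer's +x (back); positive anticlockwise from above (to the left plate). Clicks at 0, +-0.785, +-1.571, +-2.356, stops just beyond; released between two it snaps to the nearer (0.05 N m passes a click). Long mark at the left plate: +1.571, at the right plate: -1.571. Starts at -0.785, 0 or +0.785.
- pointer_tip (a point): Outer end of the dial's pointer line, on the dial's top, 48 mm from its axis; turns with the dial.
- mark_left (a point): Middle of the long, wide mark (9 x 4.5 mm) on the turret's rim, beside the left plate, 58 mm from the dial's axis, 35 mm above the worktop. The other clicks have short thin marks.
- mark_right (a point): Middle of the long, wide mark on the turret's rim beside the right plate, likewise.
- start_top (a point): Centre of the top of the start button: white, round, 22 mm across, in a black collar, behind the dial, 84 mm from its axis along the warmer's +x; top about 42.5 mm above the worktop. Pressed straight down.
- start (a joint): Travel of the start button (m): 0 up, 0.005 fully down; springs back. About 1 N to start it, 4 N fully down.
- cup_center (a point): Centre of the bowl of the small striped white espresso cup (63 mm across, 49 mm high, loose, ear toward the warmer's front), half-way up; it stands on the left or the right plate, changing from run to run.
- honey_center (a point): Centre, half-way up, of the honey jar (59 mm across, 85 mm high, green lid, loose), which stands on the other plate.
- sugar: Blue sugar jar with a wooden lid, 70 mm across, 105 mm high, loose, behind the warmer; origin under its centre.
- creamer: Printed creamer tub, 72 mm across, 71 mm high, loose, right of the warmer; origin under its centre.
- capsule: Silver coffee capsule, 37 mm across, 22 mm high, loose, right of the warmer; origin under its centre.
- spice: Spice jar with a white cap, 44 mm across, 101 mm high, loose, left of the warmer; origin under its centre.
- spoon: Teaspoon, 132 mm long, loose, lying left of the warmer; origin under its middle.
- dial_float (a joint): How far the dial is pressed down (m): 0 up, 0.005 at its bottom stop. The dial floats on a spring: 2 N to start sinking, then 1.5 N per mm, so 3 mm (6.5 N) is ample to turn it; it is not to be pressed with more than 40 N.
There are look-alikes about, which are no part of the job. Leave any purple look-alike of the part that bears cup_center alone.

How it is judged:
By the outcome, as a careful person would: the job done as asked, in the order asked, and still so for the second after the job is handed in, with the robot touching nothing.
It also fails if it takes over 45 s, if anything falls off the work surface, if the arm or the gripper's body presses on something with over 40 N, if the wrist force passes 120 N, or if a joint passes its speed limit or range.

### The arm

A 6-joint arm with a two-finger parallel gripper is mounted at the origin on a cart in front of the work surface, level with it; the furniture and walls round the work are solid. World frame = base frame: x ahead of the robot, y to its left, z up, the work surface at z = 0. Lengths are in mm, angles in rad, forces in N, time in s.
With the tool pointing down it reaches from about 375 to 925 mm from the base axis. Payload 5.7 kg.
Tool frame: the origin (TCP) lies midway between the tips of the shut fingers; the grasp point (between the pads) lies 19 mm behind it; z points along the fingers, y is the line along which they close (so a half turn about z gives the same grasp; the last joint's range is limited). The gripper opens to 88 mm and grips with 3 to 60 N. Pads are 20 mm wide; open, the fingers measure 115 mm over their backs; the gripper's body (75 mm by 178 mm) begins 61 mm behind the grasp point.
Start: joints at [-1.219, 0.359, 1.51, -0, 1.272, -0.115], TCP at [269.999, -535.782, 222.623] pointing down, gripper open.
Joint ranges: [-2.97, 2.97], [-1.01, 2.36], [0.21, 2.38], [-0.96, 4.11], [0.2, 2.71], [-2.98, 2.98]. Speed limits (rad/s): [2.39, 2.39, 3.14, 3.14, 3.14, 3.14].

### API

Orientations are given as [roll, pitch, yaw] about the fixed x, y, z axes, in that order (R = Rz(yaw) Ry(pitch) Rx(roll)).
In Python, from plant import robot, eyes, job gives the robot as it stands.
- The arm moves only by the tool arm_command, never from a script. Its argument "series" is text: rows parted by semicolons, each of 6 numbers parted by spaces: the shift along the tool's x, y, z in mm, then the turn, a rotation vector about the tool's x, y, z in degrees. A call has exactly 5 rows; each row is the pose to reach, as a shift and turn from the pose commanded when the call began, along the tool's axes at that moment; what a row does not reach only later rows make up. A row lasts 1/12 s, in which the tool goes at most 41.7 mm and 7.16 degrees, less where a joint would pass 70% of its speed; a pose out of reach is approached as far as the arm can. A call with a gripper value outside its range is refused whole. "grip" is the opening, from 0 (shut) to 1 (fully open), set as the call begins (left out, the last holds). The fingers move at their own pace and stop on an object; "grip_force" is the grip in N (left out, the last holds). Time passes only in rows, so rows that repeat a pose let the fingers close, or fill a call up. It gives the time, the measured TCP pose, the force, the opening and the grip force at its end, in the units of the state.
- robot.get_state(): the state, without advancing time (a new reading comes with each control period).
- eyes.snapshot(name): name is "scene" or "top" or "wrist"; returns a dict with "pixels" (480x640x3 uint8, red, green, blue), "z_map" (480x640 float32, mm along the optical axis (not along the pixel's ray), 0 where there is no reading), "intrinsics" (3x3 intrinsics, pixels), "xyz" and "attitude" of the camera in the world. Camera axes: x right, y down, z forward; pixel columns grow to the right and rows downward; lengths in mm; the calibration is good to about 2 mm. A picture is of the moment at which its call begins.
- job.job_done(): hands the job in; it is judged then, once.
The state is a dict: "time_s": time; "q": joint angles; "joint_vel": joint speeds; "joint_torque": joint torques, N m; "position": TCP position; "ee_rot": TCP orientation; "force": force on the tool from outside, world axes, zero at the start; "ft_torque": the same for the moment, N m; "grip_width": finger opening in mm; "finger_force": force on a finger pad.
Only numpy, scipy, OpenCV 4.12 (cv2) and the standard library are available. Lean on these libraries where they do the work, as an engineer would, in place of code of your own. Each camera call takes 0.05 s, during which the arm holds its last target. There are 200 camera calls.

## Working session

There is one attempt and no reset: what is moved stays moved. The work goes in short steps, Python scripts to look and compute and a tool call to move; the robot and the scene stay as the last step left them, time stands still between calls to the robot, and variables do not carry over. Pictures are saved under pics/ and viewed, at most 10 in all, crops included, and the job is handed in when it is done.

Besides the shell and the picture viewer there is one more tool, called after "Emit:" as a command line: name --argument value ..., lists and objects as JSON in quotes. arm_command: Moves the arm, as the interface text tells. Its arguments: {"type":"object","properties":{"series":{"type":"string"},"grip":{"type":"number"},"grip_force":{"type":"number"}},"required":["series"]}

```bash
mkdir -p pics; cat > h.py <<'E'
import numpy as np,cv2
from plant import robot,eyes,job
def snap(n,f):
    s=eyes.snapshot(n); cv2.imwrite('pics/%s.png'%f,s['pixels'][:,:,::-1]); np.savez('pics/%s.npz'%f,**s); return s
def pt(s,u,v,z=None,plane=None):
    K=np.array(s['intrinsics']); R=np.array(s['attitude']); t=np.array(s['xyz'])
    if R.shape!=(3,3):
        from scipy.spatial.transform import Rotation as Ro
        R=Ro.from_euler('xyz',R.ravel()).as_matrix()
    d=R@np.linalg.solve(K,[u,v,1.])
    if plane is not None: return t+d*(plane-t[2])/d[2]
    return t+d*(z if z else s['z_map'][int(round(v)),int(round(u))])
E
python3 - <<'E'
from h import *
for n in('scene','top'):
    s=snap(n,n+'1'); print(n,s['xyz'],s['attitude'],s['intrinsics'])
print(robot.get_state())
E
```

```text
scene [-120.16878822  671.67596149  753.07345189] [-2.21624444 -0.01302248 -2.33979704] [[443.63697917   0.         316.59631637]
 [  0.         443.63697917 240.81869205]
 [  0.           0.           1.        ]]
top [ 354.1630271    15.07780682 1748.63397859] [-3.04103329  0.00374409 -1.56810266] [[609.57006201   0.         313.65615004]
 [  0.         609.57006201 239.1555893 ]
 [  0.           0.           1.        ]]
{'time_s': 0.1, 'q': array([-1.21909184e+00,  3.59427930e-01,  1.51129682e+00, -4.40267720e-06,
        1.27250581e+00, -1.15108007e-01]), 'joint_vel': array([ 0.00159306, -0.00118089, -0.00095013, -0.00016816,  0.00153125,
        0.00031057]), 'joint_torque': array([-1.41321889e-04, -5.16365433e+01, -2.71407509e+01,  6.76501240e-02,
        2.76767981e-02, -4.50924631e-05]), 'position': array([ 269.80092053, -535.23365657,  221.90708077]), 'ee_rot': array([-3.13996510e+00, -1.83942091e-04,  4.66813643e-01]), 'force': array([ 0.1291459 , -0.04743323,  0.55118285]), 'ft_torque': array([-0.02884904,  0.0220609 , -0.0146495 ]), 'finger_force': 0.0, 'grip_width': 88.19583835896285}
```

View pics/scene1.png

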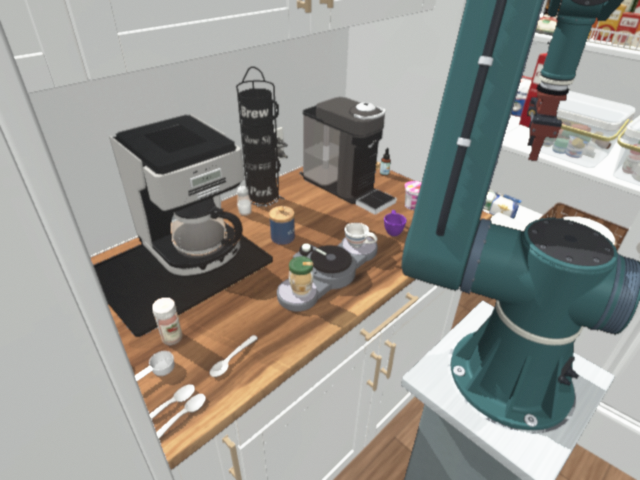

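View pics/top1.png

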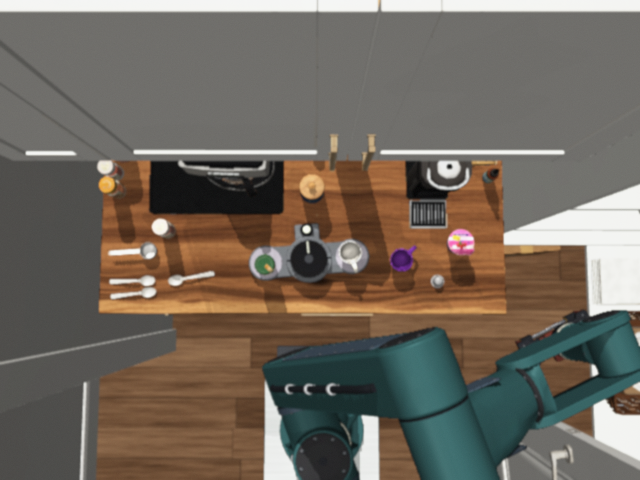

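The top view shows the striped cup at (350,253), on the right plate, and the honey jar at (265,263), on the left. The dial is at about (309,259) and the start button at about (306,230). The purple look-alike at (402,260) is off the warmer. I'll enlarge this area.

```bash
python3 - <<'E'
from h import *
s=dict(np.load('pics/top1.npz'))
c=s['pixels'][215:295,240:380,::-1]
cv2.imwrite('pics/crop1.png',cv2.resize(c,None,fx=5.7,fy=5.7,interpolation=cv2.INTER_CUBIC))
for n,u,v in(('dial',309,259),('button',306,230),('cup',350,253),('jar',265,263)): print(n,pt(s,u,v))
E
```

```text
dial [469.81253934  34.74537015  50.22006213]
button [552.20879757  43.57623645  42.1833453 ]
cup [488.68938314 -81.0202415   27.09114353]
jar [454.87741638 152.75834973 106.54963597]
```

View pics/crop1.png

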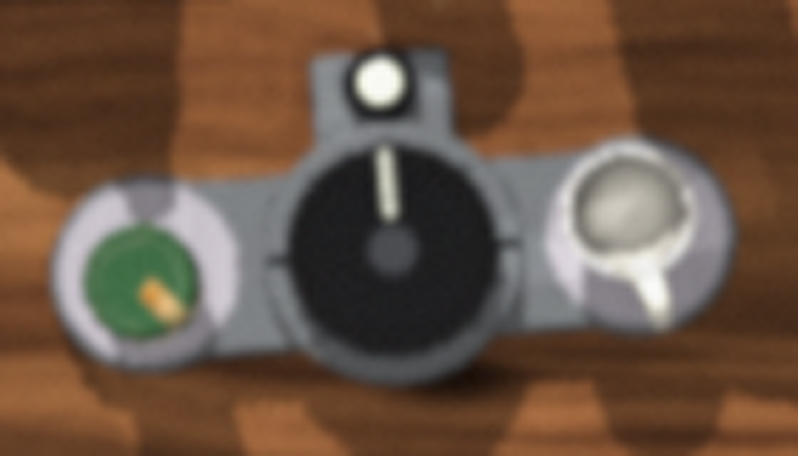

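Cup on the right plate, so the target is −1.571. The pointer lines up with the start button, so the dial is at 0. Dial axis is about (470,35) and warmer yaw about 0.1. I'll move above it with the gripper shut.

Emit:
arm_command --series "29 -28 -4 0 0 5;58 -55 -8 0 0 10;87 -83 -12 0 0 15;116 -110 -16 0 0 20;145 -138 -20 0 0 21" --grip 0

```text
time_s: 0.52
position: [337.4, -345.5, 242.4]
ee_rot: [-3.141, 0.0, 0.095]
force: [0.4, 0.6, 0.7]
grip_width: 58.1
finger_force: 0.0
```

Emit:
arm_command --series "17 -36 -2 0 0 0;34 -72 -4 0 0 0;51 -108 -6 0 0 0;68 -144 -8 0 0 0;85 -180 -10 0 0 0"

```text
time_s: 0.93
position: [403.9, -157.7, 252.6]
ee_rot: [-3.141, 0.0, 0.1]
force: [0.7, -1.0, 0.4]
grip_width: 24.6
finger_force: 0.0
```

Emit:
arm_command --series "15 -36 0 0 0 0;30 -72 0 0 0 0;45 -108 0 0 0 0;60 -144 0 0 0 0;70 -180 0 0 0 0"

```text
time_s: 1.35
position: [456.2, 28.4, 252.6]
ee_rot: [-3.142, -0.001, 0.1]
force: [0.4, -0.7, 0.1]
grip_width: 0.5
finger_force: 0.0
```

```bash
python3 - <<'E'
from h import *
s=snap('wrist','w1'); print(s['xyz'],s['attitude']); st=robot.get_state(); print(st['position'],st['ee_rot'],st['force'],st['time_s'])
E
```

```text
[528.54921401  36.32542387 414.17044355] [ 2.87085806e+00  1.77446459e-04 -1.47063861e+00]
[456.4193216   34.38894584 252.62560562] [-3.13664331e+00 -1.38125358e-03  1.02947598e-01] [0.82639962 4.0248454  0.37180793] 1.4
```

View pics/w1.png

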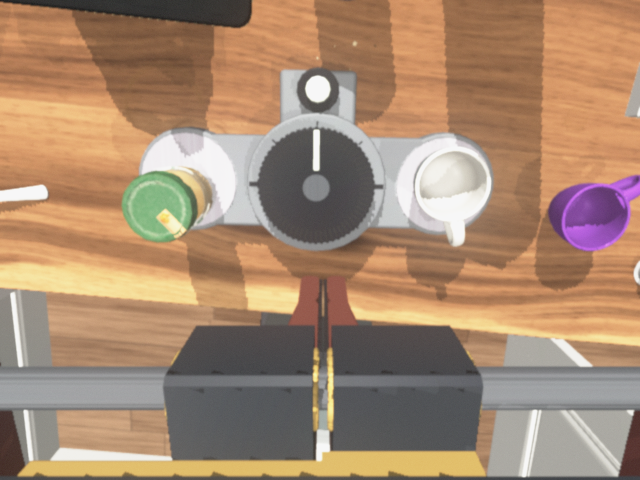

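The wrist view has the dial centre at (316,187), pointer tip (316,131), button (318,89), long marks (253,184) and (379,186). The cup is on the right plate.

```bash
python3 - <<'E'
from h import *
s=dict(np.load('pics/w1.npz')); t=dict(np.load('pics/top1.npz'))
for n,u,v,z,a,b in(('dial',316,187,50.5,308.9,258.7),('button',317.7,89,42.5,306.7,229.1),('tip',316.5,131,50.5,307.4,241)):
    print(n,'depth',pt(s,u,v).round(1),'plane',pt(s,u,v,plane=z).round(1),'top',pt(t,a,b,plane=z).round(1))
a=pt(s,253,184,plane=35);b=pt(s,379,186,plane=35);d=a-b;print((a+b)/2,np.hypot(*d[:2]),np.arctan2(-d[0],d[1]))
# triangulate dial centre & button
def ray(s,u,v): o=s['xyz'];d=pt(s,u,v,z=1.)-o;return o,d/np.linalg.norm(d)
for p,q in(((316,187),(308.9,258.7)),((317.7,89),(306.7,229.1))):
    o1,d1=ray(s,*p);o2,d2=ray(t,*q)
    k=np.linalg.lstsq(np.c_[d1,-d2],o2-o1,rcond=None)[0];print('tri',o1+k[0]*d1,o2+k[1]*d2)
print(robot.get_state()['position'])
E
```

```text
dial depth [473.4  36.8  49.2] plane [473.6  36.8  50.5] top [470.6  35.   50.5]
button depth [556.4  43.4  43.1] plane [556.5  43.5  42.5] top [554.7  41.6  42.5]
tip depth [521.8  41.   49.9] plane [521.8  41.   50.5] top [520.3  39.4  50.5]
[473.08146171  36.98349484  35.        ] 117.20491495976343 0.08427182066374621
tri [471.49332647  36.83909368  36.81033346] [471.57147767  35.18510545  36.79626576]
tri [559.29320731  44.16849287   5.16817534] [559.12393241  42.18967403   5.11750521]
[456.4193216   34.38894584 252.62560562]
```

Emit:
arm_command --series "-4 10 40 0 0 0;-9 20 80 0 0 0;-9 24 120 0 0 0;-9 24 160 0 0 0;-9 24 185 0 0 0"

```text
time_s: 1.82
position: [446.7, 1.6, 64.7]
ee_rot: [-3.141, 0.004, 0.1]
force: [-0.2, -0.2, -0.9]
grip_width: 0.2
finger_force: 0.0
```

Emit:
arm_command --series "0 0 4 0 0 0;0 0 8 0 0 0;0 0 12 0 0 0;0 0 15 0 0 0;0 0 15 0 0 0"

```text
time_s: 2.23
position: [450.1, 1.5, 53.6]
ee_rot: [3.141, -0.002, 0.1]
force: [0.7, 0.2, -0.8]
grip_width: 0.7
finger_force: 0.0
```

Emit:
arm_command --series "1 -8 -2 0 0 0;1 -8 -2 0 0 0;1 -8 -2 0 0 0;1 -8 -2 0 0 0;1 -8 -2 0 0 0"

```text
time_s: 2.65
position: [449.4, 9.8, 55.0]
ee_rot: [3.142, -0.001, 0.101]
force: [-0.2, -1.6, 0.7]
grip_width: 0.6
finger_force: 0.0
```

```bash
python3 - <<'E'
from h import *
s=snap('wrist','w2'); st=robot.get_state(); print(st['position'],st['ee_rot'],st['force'])
E
```

```text
[449.29643736   9.72727662  54.85412486] [-3.14159176e+00 -3.02479088e-04  1.00433170e-01] [ 0.28875954  0.03651748 -0.80966162]
```

View pics/w2.png

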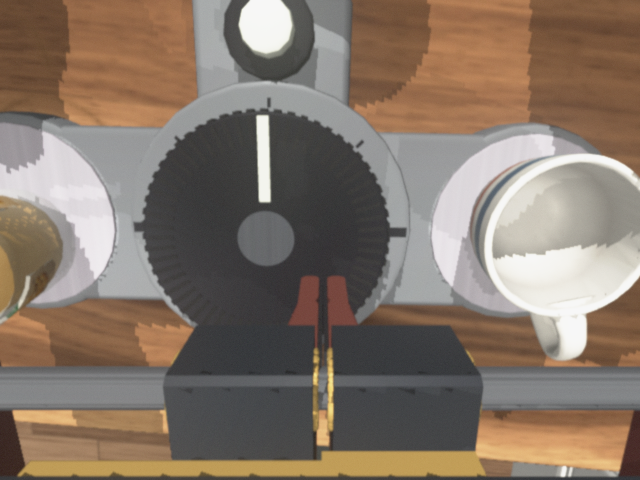

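The fingertip (323,285) hovers over the front-right of the dial, whose centre is at (266,238). The pointer is still at 0 (263,115). Pressing now.

Emit:
arm_command --series "0 0 2 0 0 0;0 0 4 0 0 0;0 0 5.5 0 0 0;0 0 7 0 0 0;0 0 7 0 0 0"

```text
time_s: 3.12
position: [449.3, 9.6, 47.6]
ee_rot: [3.142, 0.0, 0.1]
force: [-0.8, -0.0, 6.6]
grip_width: 0.6
finger_force: 3.2
```

Emit:
arm_command --series "0 0 0.5 0 0 0;0 0 0.5 0 0 0;0 0 0.5 0 0 0;0 0 0.5 0 0 0;0 0 0.5 0 0 0"

```text
time_s: 3.53
position: [449.3, 9.5, 47.3]
ee_rot: [3.141, -0.0, 0.1]
force: [-1.1, -1.6, 6.8]
grip_width: 0.1
finger_force: 3.3
```

```bash
python3 - <<'E'
import numpy as np
c=np.array([472.5,36.3]);p=np.array([449.3,9.6]);d=p-c
def rel(k):
    a=-np.radians(k);R=np.array([[np.cos(a),-np.sin(a)],[np.sin(a),np.cos(a)]]);w=R@d
    return np.array([w@[.995,.0998],w@[.0998,-.995]])
for s in range(0,96,24):print(s,(rel(s)-rel(0)).round(1),[(rel(s+j*4.8)-rel(s)).round(1).tolist() for j in range(1,6)])
E
```

```text
0 [0. 0.] [[-1.9, -2.2], [-3.7, -4.6], [-5.2, -7.2], [-6.5, -9.8], [-7.6, -12.6]]
24 [ -7.6 -12.6] [[-0.9, -2.8], [-1.5, -5.7], [-1.9, -8.7], [-2.0, -11.6], [-1.9, -14.6]]
48 [ -9.5 -27.2] [[0.4, -2.9], [1.0, -5.8], [1.8, -8.7], [2.9, -11.4], [4.2, -14.1]]
72 [ -5.3 -41.2] [[1.5, -2.5], [3.3, -4.9], [5.2, -7.2], [7.3, -9.3], [9.6, -11.1]]
```

Emit:
arm_command --series "-1.9 -2.2 0 0 0 0;-3.7 -4.6 0 0 0 0;-5.2 -7.2 0 0 0 0;-6.5 -9.8 0 0 0 0;-7.6 -12.6 0 0 0 0"

```text
time_s: 3.95
position: [441.8, 21.0, 47.6]
ee_rot: [3.141, -0.003, 0.1]
force: [0.8, -2.1, 6.5]
grip_width: 0.1
finger_force: 3.1
```

Emit:
arm_command --series "-0.9 -2.8 0 0 0 0;-1.5 -5.7 0 0 0 0;-1.9 -8.7 0 0 0 0;-2 -11.6 0 0 0 0;-1.9 -14.6 0 0 0 0"

```text
time_s: 4.37
position: [437.9, 35.8, 47.5]
ee_rot: [3.141, -0.002, 0.1]
force: [-0.2, -0.1, 5.7]
grip_width: 0.3
finger_force: 3.2
```

```bash
python3 - <<'E'
from h import *
s=snap('wrist','w3'); st=robot.get_state(); print(st['position'],st['ee_rot'],st['force'])
E
```

```text
[437.86020464  36.21953947  47.51842178] [-3.14154796e+00 -1.63232180e-03  1.00049377e-01] [-0.24775126  0.60701424  6.29146841]
```

View pics/w3.png

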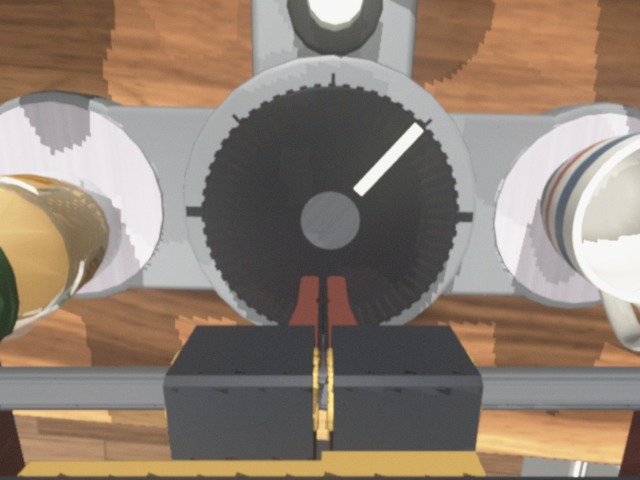

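The dial has followed without slip. The pointer tip at (421,127) is at the −0.785 click. I'll do the second half of the arc.

Emit:
arm_command --series "0.4 -2.9 0 0 0 0;1 -5.8 0 0 0 0;1.8 -8.7 0 0 0 0;2.9 -11.4 0 0 0 0;4.2 -14.1 0 0 0 0"

```text
time_s: 4.83
position: [440.3, 50.0, 47.4]
ee_rot: [3.141, -0.001, 0.101]
force: [-0.4, -2.0, 6.6]
grip_width: 0.3
finger_force: 3.2
```

Emit:
arm_command --series "1.5 -2.5 0 0 0 0;3.3 -4.9 0 0 0 0;5.2 -7.2 0 0 0 0;6.5 -8.5 0 0 0 0;6.5 -8.5 0 0 0 0"

```text
time_s: 5.25
position: [446.4, 59.7, 47.5]
ee_rot: [-3.141, -0.002, 0.1]
force: [-0.2, 1.7, 6.8]
grip_width: 0.4
finger_force: 3.2
```

```bash
python3 - <<'E'
from h import *
s=snap('wrist','w4'); st=robot.get_state(); print(st['position'],st['ee_rot'],st['force'])
E
```

```text
[446.39745468  59.68569472  47.48509952] [-3.14123931e+00 -1.65661986e-03  1.00063416e-01] [0.70136245 0.40533203 6.32357957]
```

View pics/w4.png

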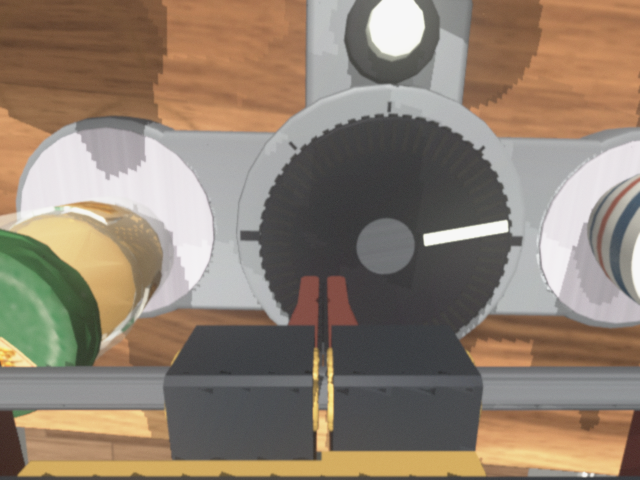

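The pointer tip (508,226) is about 8° short of the long mark (516,240). I'll turn a little further, then lift straight off.

Emit:
arm_command --series "1.3 -1.3 0 0 0 0;2.6 -2.5 0 0 0 0;3.6 -3.3 0 0 0 0;3.6 -3.3 0 0 0 0;3.6 -3.3 0 0 0 0"

```text
time_s: 5.72
position: [449.7, 63.1, 47.5]
ee_rot: [-3.142, -0.002, 0.1]
force: [0.7, 0.5, 6.6]
grip_width: 0.7
finger_force: 3.2
```

Emit:
arm_command --series "0 0 -3 0 0 0;0 0 -6 0 0 0;0 0 -16 0 0 0;0 0 -30 0 0 0;0 0 -40 0 0 0"

```text
time_s: 6.13
position: [448.0, 63.0, 87.6]
ee_rot: [-3.141, 0.001, 0.1]
force: [-0.4, 1.0, -0.9]
grip_width: 0.8
finger_force: 0.0
```

```bash
python3 - <<'E'
from h import *
s=snap('wrist','w5'); st=robot.get_state(); print(st['position'],st['ee_rot'],st['force'])
E
```

```text
[449.19480354  63.044975    89.0274389 ] [ 3.14157080e+00 -1.42444500e-03  1.00308932e-01] [-0.50682759 -0.10435399  1.83282576]
```

View pics/w5.png

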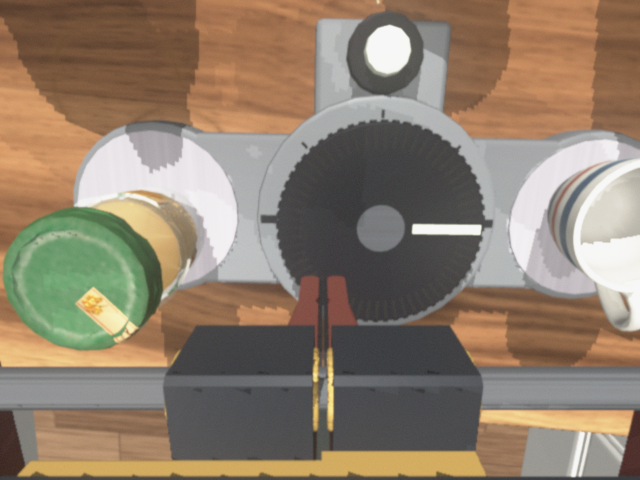

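The pointer now lies straight at the right long mark: tip (481,230), dial centre (381,228), mark (488,224), allowing for parallax. Next is moving over the button.

Emit:
arm_command --series "25 8 0 0 0 0;55 16 0 0 0 0;85 24 0 0 0 0;104 31 0 0 0 0;104 31 0 0 0 0"

```text
time_s: 6.6
position: [560.3, 41.5, 87.2]
ee_rot: [3.141, -0.005, 0.1]
force: [1.1, -0.6, -0.5]
grip_width: 0.2
finger_force: 0.0
```

Emit:
arm_command --series "0 0 10 0 0 0;0 0 20 0 0 0;0 0 30 0 0 0;0 0 38 0 0 0;0 0 38 0 0 0"

```text
time_s: 7.02
position: [552.3, 42.9, 46.8]
ee_rot: [-3.141, 0.005, 0.101]
force: [-0.4, 0.3, -0.2]
grip_width: 0.2
finger_force: 0.0
```

```bash
python3 - <<'E'
from h import *
s=snap('wrist','w6'); st=robot.get_state(); print(st['position'],st['ee_rot'],st['force'])
t=snap('top','t6')
E
```

```text
[553.08817665  42.85352908  47.67832162] [-3.14094102  0.00367432  0.10053457] [ 0.08847657 -0.67411775  0.95617829]
```

View pics/w6.png

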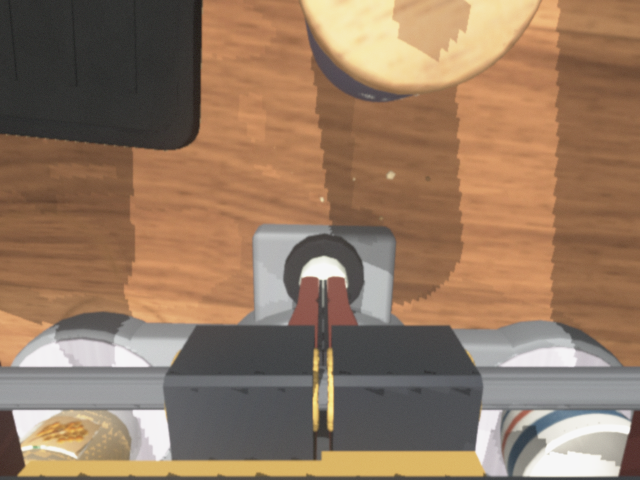

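The fingertip (323,280) is over the white button, aligned sideways. I'll nudge it forward 2.5 mm and press.

Emit:
arm_command --series "2.5 0 0 0 0 0;2.5 0 3 0 0 0;2.5 0 6 0 0 0;2.5 0 8.5 0 0 0;2.5 0 10 0 0 0"

```text
time_s: 7.53
position: [558.4, 42.9, 39.3]
ee_rot: [-3.142, -0.001, 0.1]
force: [0.8, -0.1, 3.8]
grip_width: 0.6
finger_force: 1.5
```

Emit:
arm_command --series "0 0 1 0 0 0;0 0 1 0 0 0;0 0 1 0 0 0;0 0 1 0 0 0;0 0 1 0 0 0"

```text
time_s: 7.95
position: [558.4, 42.8, 38.5]
ee_rot: [3.142, -0.001, 0.1]
force: [3.2, 1.0, 3.3]
grip_width: 0.7
finger_force: 1.7
```

Emit:
arm_command --series "0 0 0.7 0 0 0;0 0 1.4 0 0 0;0 0 2 0 0 0;0 0 2 0 0 0;0 0 2 0 0 0"

```text
time_s: 8.37
position: [558.4, 42.8, 37.6]
ee_rot: [3.141, -0.002, 0.1]
force: [-0.6, 0.4, 16.4]
grip_width: 0.3
finger_force: 8.0
```

It's bottomed out: 16 N at z 37.6, which is 5 mm of travel. Releasing upwards.

Emit:
arm_command --series "0 0 -5 0 0 0;0 0 -12 0 0 0;0 0 -30 0 0 0;0 0 -60 0 0 0;0 0 -90 0 0 0"

```text
time_s: 8.78
position: [555.2, 42.9, 125.7]
ee_rot: [-3.141, 0.006, 0.1]
force: [0.8, -0.2, 0.4]
grip_width: 0.4
finger_force: 0.0
```

Emit:
arm_command --series "-20 0 -20 0 0 0;-40 0 -40 0 0 0;-70 0 -60 0 0 0;-90 0 -60 0 0 0;-90 0 -60 0 0 0"

```text
time_s: 9.2
position: [463.0, 33.9, 186.4]
ee_rot: [-3.141, 0.004, 0.1]
force: [-1.1, 0.1, -0.6]
grip_width: 0.5
finger_force: 0.0
```

```bash
python3 - <<'E'
from h import *
s=snap('wrist','w7'); print(robot.get_state()['position'],robot.get_state()['force'])
E
```

```text
[465.47971601  33.88429441 186.18854422] [ 0.53430221  0.15771401 -0.71521297]
```

View pics/w7.png

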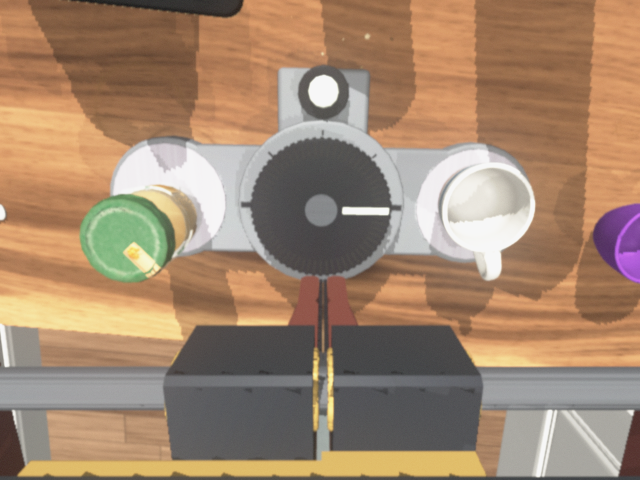

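The pointer (388,211) sits at the right long mark (395,207), the button is up again at (323,91), and the cup and honey jar haven't moved. Handing in.

```bash
python3 -c "
from plant import job
print(job.job_done())"
```

```text
the job is handed in; nothing more can be done
None
```

I turned the dial to the long mark on the espresso cup's (right) side, then pressed the start button fully down and released it; the cup and honey jar did not move, and the job is handed in.

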